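# Pack up spacers to the setting master and prove it level with a straightedge

## Robot

A 6-joint arm with a two-finger parallel gripper is mounted at the origin on a cart in front of the work surface, level with it; the furniture and walls round the work are solid. World frame = base frame: x ahead of the robot, y to its left, z up, the work surface at z = 0. Lengths are in m, angles in rad, forces in N, time in s.
With the tool pointing down it reaches from about 0.25 to 0.775 m from the base axis. Payload 4 kg.
Tool frame: the origin (TCP) lies midway between the tips of the shut fingers; the grasp point (between the pads) lies 19 mm behind it; y points along the fingers, x is the direction in which the jaws open and shut, and the axes are right-handed (so a half turn about y gives the same grasp; the last joint's range is limited). The gripper opens to 94 mm and grips with 3 to 60 N. Pads are 16 mm wide; open, the fingers measure 119 mm over their backs; the gripper's body (75 mm by 177 mm) begins 78 mm behind the grasp point.
Start: joints at [-1.258, 0.087, 1.371, -0, 1.684, -0.103], TCP at [0.222, -0.503, 0.206] pointing down, gripper open.
Joint ranges: [-3.1, 3.1], [-0.76, 2.03], [0.27, 2.55], [-1.08, 4.22], [0.17, 2.65], [-2.57, 2.57]. Speed limits (rad/s): [2.79, 2.79, 3.14, 3.14, 3.14, 3.14].

## Interface

Orientations are given as [roll, pitch, yaw] about the fixed x, y, z axes, in that order (R = Rz(yaw) Ry(pitch) Rx(roll)).
In Python, from bench import robot gives the robot as it stands.
- The arm moves only by the shell command python3 -m creep 'ROWS'. ROWS is JSON, a list of rows, each a list of 7 numbers: the shift along the tool's x, y, z in mm, then the turn, a rotation vector about the tool's x, y, z in degrees, then the closure in counts, from 0 (fully open) to 255 (shut). A call has 1 to 5 rows; each row is the pose to reach, as a shift and turn from the pose commanded when the call began, along the tool's axes at that moment; what a row does not reach only later rows make up. A row lasts 1/8 s, in which the tool goes at most 62.5 mm and 10.7 degrees, less where a joint would pass 70% of its speed; a pose out of reach is approached as far as the arm can. A call with a gripper value outside its range is refused whole. The fingers move at their own pace and stop on an object; the grip force is fixed at half the most. Time passes only in rows, so rows that repeat a pose let the fingers close. It gives the time, the measured TCP pose, the force and the opening at its end, in the units of the state.
- robot.get_obs(): the state, without advancing time (a new reading comes with each control period).
- robot.snapshot(name): name is "scene" or "top"; returns a dict with "color" (384x512x3 uint8, blue, green, red), "fx", "fy", "cx", "cy" (pixels), "world_from_camera" (4x4, takes a point from camera to world coordinates). Camera axes: x right, y down, z forward; pixel columns grow to the right and rows downward; lengths in m; the calibration is good to about 2 mm. A picture is of the moment at which its call begins. There is no depth.
- robot.close_job(): hands the job in, once; it reports no verdict.
Trained networks look in the newest picture that a camera, given by its name, has taken for a name from the list of things; names that differ only in an ending like _2 or _b are one class to them, and where a whole thing is asked for, a point or a joint stands for the part that bears it (a point fixed in the world has none). Each returns a list of dicts, best first, with "p" (0 to 1); they miss things now and then, are a little off and sometimes report something else, mostly with a low value. They report only what shows in the picture. A call takes as long as a camera call.
- robot.spot_in(name, camera): "point" ([x, y, z] in m, in world coordinates, good to about 4 mm: the middle of the surface that is visible of it).
- robot.landmark_of(name, camera): "point" ([x, y, z] in m, in world coordinates, good to about 4 mm: a listed point, or the origin of a listed thing).
The state is a dict: "time": time; "joint_positions": joint angles; "qvel": joint speeds; "joint_torque": joint torques, N m; "tool_pos": TCP position; "ee_rot": TCP orientation; "wrist_force": force on the tool from outside, world axes, zero at the start; "wrist_torque": the same for the moment, N m; "width": finger opening in m.
Only numpy, scipy, OpenCV 4.12 (cv2) and the standard library are available. Lean on these libraries where they do the work, as an engineer would, in place of code of your own. Each camera call takes 0.05 s, during which the arm holds its last target.

## Task

Stack spacers from the sloping rack squarely on the anvil of the gauge base until the top of the stack is level with the setting master that stands on the base's seat, leaving any spacer you do not need in its place in the rack. Then lay the straightedge flat along the base across the master and the stack, centred between them, to show that they are level. Do not disturb the other things on the bench.

Things in the scene. Friction and masses are not known exactly. Their poses are not given: they have to be found in the camera images.
- gauge_base: gauge base: fixed blue-grey slab, 68 mm (its own x) by 160 mm (its own y), 10 mm high, on the bench; origin in the middle of its underside, z up. A bright anvil 52 x 38 mm lies at its -y end (centre 45 mm from the middle), a bright round seat for the setting master at its +y end (45 mm from the middle); the faces of both are level with each other, 12 mm above the bench
- anvil (a point): centre of the anvil's upper face, 12 mm above the bench, where the spacers are stacked; axes as the gauge base: spacers lie with their 50 mm side along x, their 36 mm side along y
- seat (a point): centre of the round seat's upper face, 12 mm above the bench, where the master of the day stands
- base_middle (a point): point midway between anvil and seat, 12 mm above the bench; axes as the gauge base
- master32_top (a point): centre of the flat top face of the 32 mm setting master: a fixed round steel pillar, 28 mm in diameter, 32 mm tall from its foot, dark knurl at the foot and a blue ring near the top. z is up. The master of the day stands on the seat of the gauge base, the other two on the wooden stand; which is where differs
- master36_top (a point): centre of the flat top face of the 36 mm setting master: a fixed round steel pillar, 28 mm in diameter, 36 mm tall from its foot, dark knurl at the foot and a yellow ring near the top. z is up. The master of the day stands on the seat of the gauge base, the other two on the wooden stand; which is where differs
- master48_top (a point): centre of the flat top face of the 48 mm setting master: a fixed round steel pillar, 28 mm in diameter, 48 mm tall from its foot, dark knurl at the foot and a red ring near the top. z is up. The master of the day stands on the seat of the gauge base, the other two on the wooden stand; which is where differs
- spacer_rack: fixed light-grey rack, 210 mm wide (its own y), 55 mm deep, 50 mm high at the back; origin in the middle of its footprint, z up. Its deck slopes 35 degrees, rising along its +x, away from the robot, with a 7 mm lip at the low front edge; three lanes at y -68, 0, +68 mm hold one spacer each, flat on the slope, 32 mm free between. Fixed wash bottles to 260 mm tall stand behind it
- spacer12_mid (a point): centre (half-way up) of the loose 12 mm spacer: a blue anodised aluminium block, 50 mm along its own x, 36 mm along its own y (the easy width to grip), 12 mm thick along its own z, with a small round hole mark in the middle of both faces. It starts in one of the three lanes of the sloping rack, its x pointing up the slope, its lower end against the rack's lip
- spacer16_mid (a point): centre (half-way up) of the loose 16 mm spacer: a plain silver anodised aluminium block, 50 mm along its own x, 36 mm along its own y (the easy width to grip), 16 mm thick along its own z, with a small round hole mark in the middle of both faces. It starts in one of the three lanes of the sloping rack, its x pointing up the slope, its lower end against the rack's lip
- spacer20_mid (a point): centre (half-way up) of the loose 20 mm spacer: a red anodised aluminium block, 50 mm along its own x, 36 mm along its own y (the easy width to grip), 20 mm thick along its own z, with a small round hole mark in the middle of both faces. It starts in one of the three lanes of the sloping rack, its x pointing up the slope, its lower end against the rack's lip
- straightedge_mid (a point): centre (half-way up) of the loose steel straightedge: flat bar 150 mm along its own y, 22 mm wide along its own x, 10 mm thick, hole mark near one end, about 0.22 kg; it starts flat on the bench
- dropper_0: bystander: brown dropper bottle with white cap, 30 mm across, 92 mm tall, right of the rack; origin under its middle
- dropper_1: bystander: brown dropper bottle with black cap, 30 mm across, 92 mm tall, behind the rack; origin under its middle
- loupe: bystander: black eye loupe, 40 mm across and tall, at the right; origin under its middle
- weight_1: bystander: small grey knob weight, 28 mm across, 40 mm tall, at the left beside the lapping machine; origin under its middle
- pad_stack: bystander: two round black rubber lapping pads, 114 mm across, 10 mm high together, at the right front; origin under its middle
- lapper_left: bystander and obstacle: the fixed lapping machine, a white-topped housing 400 mm (x) by 385 mm (y), 377 mm high with its clamp levers, left of the work; origin in the middle of its underside

How it is judged:
On the way, in this order (a step that is already met when the one before it is completed fails the run):
1. the spacers on the anvil are stacked level with the master on the seat and let go, the rest still in the rack (((horizontal distance between spacer12_mid and anvil below 0.008 m and angle between spacer12_mid's own z axis and vertical below 0.035 rad and angle between the x axis of spacer12_mid and the x axis of gauge_base, either way round below 0.14 rad) or distance of spacer12_mid from where it was at the start of the episode below 0.015 m) and ((horizontal distance between spacer16_mid and anvil below 0.008 m and angle between spacer16_mid's own z axis and vertical below 0.035 rad and angle between the x axis of spacer16_mid and the x axis of gauge_base, either way round below 0.14 rad) or distance of spacer16_mid from where it was at the start of the episode below 0.015 m) and ((horizontal distance between spacer20_mid and anvil below 0.008 m and angle between spacer20_mid's own z axis and vertical below 0.035 rad and angle between the x axis of spacer20_mid and the x axis of gauge_base, either way round below 0.14 rad) or distance of spacer20_mid from where it was at the start of the episode below 0.015 m) and ((horizontal distance between master32_top and seat below 0.012 m and ((horizontal distance between spacer12_mid and anvil below 0.008 m and z of spacer12_mid in the frame of master32_top between -0.008 and -0.004 m) or (horizontal distance between spacer16_mid and anvil below 0.008 m and z of spacer16_mid in the frame of master32_top between -0.01 and -0.006 m) or (horizontal distance between spacer20_mid and anvil below 0.008 m and z of spacer20_mid in the frame of master32_top between -0.012 and -0.008 m))) or (horizontal distance between master36_top and seat below 0.012 m and ((horizontal distance between spacer12_mid and anvil below 0.008 m and z of spacer12_mid in the frame of master36_top between -0.008 and -0.004 m) or (horizontal distance between spacer16_mid and anvil below 0.008 m and z of spacer16_mid in the frame of master36_top between -0.01 and -0.006 m) or (horizontal distance between spacer20_mid and anvil below 0.008 m and z of spacer20_mid in the frame of master36_top between -0.012 and -0.008 m))) or (horizontal distance between master48_top and seat below 0.012 m and ((horizontal distance between spacer12_mid and anvil below 0.008 m and z of spacer12_mid in the frame of master48_top between -0.008 and -0.004 m) or (horizontal distance between spacer16_mid and anvil below 0.008 m and z of spacer16_mid in the frame of master48_top between -0.01 and -0.006 m) or (horizontal distance between spacer20_mid and anvil below 0.008 m and z of spacer20_mid in the frame of master48_top between -0.012 and -0.008 m)))) and contact force between the fingers and anything else below 0.3 N), for 0.2 s.
2. the straightedge lies level across master and stack (((horizontal distance between spacer12_mid and anvil below 0.008 m and angle between spacer12_mid's own z axis and vertical below 0.035 rad and angle between the x axis of spacer12_mid and the x axis of gauge_base, either way round below 0.14 rad) or distance of spacer12_mid from where it was at the start of the episode below 0.015 m) and ((horizontal distance between spacer16_mid and anvil below 0.008 m and angle between spacer16_mid's own z axis and vertical below 0.035 rad and angle between the x axis of spacer16_mid and the x axis of gauge_base, either way round below 0.14 rad) or distance of spacer16_mid from where it was at the start of the episode below 0.015 m) and ((horizontal distance between spacer20_mid and anvil below 0.008 m and angle between spacer20_mid's own z axis and vertical below 0.035 rad and angle between the x axis of spacer20_mid and the x axis of gauge_base, either way round below 0.14 rad) or distance of spacer20_mid from where it was at the start of the episode below 0.015 m) and ((horizontal distance between master32_top and seat below 0.012 m and ((horizontal distance between spacer12_mid and anvil below 0.008 m and z of spacer12_mid in the frame of master32_top between -0.008 and -0.004 m) or (horizontal distance between spacer16_mid and anvil below 0.008 m and z of spacer16_mid in the frame of master32_top between -0.01 and -0.006 m) or (horizontal distance between spacer20_mid and anvil below 0.008 m and z of spacer20_mid in the frame of master32_top between -0.012 and -0.008 m)) and z of straightedge_mid in the frame of master32_top between 0.0025 and 0.0075 m) or (horizontal distance between master36_top and seat below 0.012 m and ((horizontal distance between spacer12_mid and anvil below 0.008 m and z of spacer12_mid in the frame of master36_top between -0.008 and -0.004 m) or (horizontal distance between spacer16_mid and anvil below 0.008 m and z of spacer16_mid in the frame of master36_top between -0.01 and -0.006 m) or (horizontal distance between spacer20_mid and anvil below 0.008 m and z of spacer20_mid in the frame of master36_top between -0.012 and -0.008 m)) and z of straightedge_mid in the frame of master36_top between 0.0025 and 0.0075 m) or (horizontal distance between master48_top and seat below 0.012 m and ((horizontal distance between spacer12_mid and anvil below 0.008 m and z of spacer12_mid in the frame of master48_top between -0.008 and -0.004 m) or (horizontal distance between spacer16_mid and anvil below 0.008 m and z of spacer16_mid in the frame of master48_top between -0.01 and -0.006 m) or (horizontal distance between spacer20_mid and anvil below 0.008 m and z of spacer20_mid in the frame of master48_top between -0.012 and -0.008 m)) and z of straightedge_mid in the frame of master48_top between 0.0025 and 0.0075 m)) and horizontal distance between straightedge_mid and base_middle below 0.02 m and angle between straightedge_mid's own z axis and vertical below 0.025 rad and angle between the y axis of straightedge_mid and the y axis of gauge_base, either way round below 0.17 rad), for 0.2 s.
At the end, for the whole second after the job is handed in: Stack top within 2 mm of the height of the master on the seat; each stacked spacer within 8 mm of the anvil centre, flat, square within 8 deg; unused spacers within 15 mm of their start; straightedge on both, level within 1.4 deg, within 20 mm of the base middle and 10 deg of its length (all of step 2); the robot touches nothing.
It fails at once if a bystander is pushed more than 25 mm or knocked over (distance of any of dropper_0, dropper_1, loupe, weight_1, pad_stack from where it was at the start of the episode above 0.025 m or angle between any of dropper_0, dropper_1, loupe, weight_1's own z axis and vertical above 0.4 rad).
It also fails if it takes over 72 s, if anything falls off the work surface, if the arm or the gripper's body presses on something with over 40 N, if the wrist force passes 120 N, or if a joint passes its speed limit or range.

## Working session

There is one attempt and no reset: what is moved stays moved. The work goes in short steps, Python scripts to look and compute and a shell command to move; the robot and the scene stay as the last step left them, time stands still between calls to the robot, and variables do not carry over. Pictures are saved under pics/ and viewed, and the job is handed in when it is done.

```bash
ls; mkdir -p pics
python3 - <<'E'
from bench import robot
import cv2
o=robot.get_obs(); print(o)
for c in ("scene","top"):
    s=robot.snapshot(c); cv2.imwrite(f"pics/{c}0.png",s["color"]); print(c,s["fx"],s["fy"],s["cx"],s["cy"],s["world_from_camera"])
E
```

```text
pics
{'time': 0.0, 'joint_positions': array([-1.25810389e+00,  8.79930700e-02,  1.37224822e+00, -1.41469801e-05,
        1.68361355e+00, -1.03087432e-01]), 'qvel': array([ 0.0004418 , -0.00076504, -0.00098884,  0.00148589, -0.00082634,
        0.00115157]), 'joint_torque': array([-1.20375775e-03, -3.40189362e+01, -3.02426040e+01,  7.14902231e-02,
        3.30252678e-02, -1.70019198e-04]), 'tool_pos': array([ 0.22197321, -0.50261221,  0.20428645]), 'ee_rot': array([-1.57057752,  0.00225162, -1.15501779]), 'wrist_force': array([0.00508256, 0.05795836, 0.10142022]), 'wrist_torque': array([-0.02231134, -0.00534848,  0.00627724]), 'width': 0.09389464874359067}
scene 358.793462459927 358.793462459927 253.0950374757822 194.68066478797041 [[ 8.67351075e-01 -3.07047236e-01  3.91693895e-01  2.30465846e-01]
 [-4.97696590e-01 -5.34362482e-01  6.83194586e-01 -8.82813989e-01]
 [-4.66487594e-04 -7.87514275e-01 -6.16296235e-01  6.37013707e-01]
 [ 0.00000000e+00  0.00000000e+00  0.00000000e+00  1.00000000e+00]]
top 404.6234765645107 404.6234765645107 249.3246126635924 198.4720073704341 [[ 0.01702857 -0.99629406  0.08431002  0.4950854 ]
 [-0.99956311 -0.0149256   0.02551118 -0.25121606]
 [-0.02415826 -0.08470761 -0.99611295  1.13388198]
 [ 0.          0.          0.          1.        ]]
```

View pics/scene0.png

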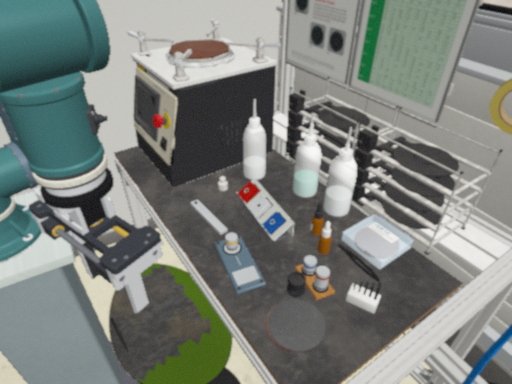

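View pics/top0.png

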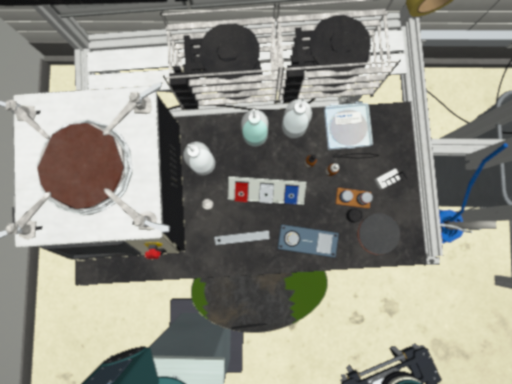

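Run:
```python
from bench import robot
import numpy as np
np.set_printoptions(precision=4,suppress=True)
for n in "gauge_base anvil seat base_middle master32_top master36_top master48_top spacer_rack spacer12_mid spacer16_mid spacer20_mid straightedge_mid".split():
  for c in ("top","scene"):
    r=robot.landmark_of(n,c)
    print(n,c,[(round(d["p"],2),np.array(d["point"])) for d in r[:3]])
print(robot.get_obs()["time"])
```

```text
gauge_base top [(0.66, array([ 0.4774, -0.3864,  0.0013]))]
gauge_base scene [(0.67, array([ 0.481 , -0.3845,  0.0009])), (0.65, array([ 0.4757, -0.3901,  0.0132]))]
anvil top [(0.87, array([ 0.4733, -0.43  ,  0.0114]))]
anvil scene [(0.92, array([ 0.4705, -0.431 ,  0.0162]))]
seat top [(0.85, array([ 0.4862, -0.3388,  0.0107])), (0.64, array([ 0.7017, -0.3913, -0.001 ]))]
seat scene [(0.85, array([ 0.4813, -0.3431,  0.0109])), (0.18, array([ 0.4771, -0.3876,  0.0108]))]
base_middle top [(0.78, array([ 0.4747, -0.3844,  0.0143])), (0.56, array([ 0.4802, -0.338 ,  0.0498]))]
base_middle scene [(0.98, array([ 0.4762, -0.3857,  0.0102]))]
master32_top top [(0.48, array([ 0.5992, -0.3371,  0.0336])), (0.43, array([ 0.604 , -0.4872,  0.0415]))]
master32_top scene [(0.72, array([ 0.5983, -0.4873,  0.0453])), (0.47, array([ 0.5022, -0.5813,  0.0018]))]
master36_top top [(0.43, array([ 0.4826, -0.3384,  0.0521]))]
master36_top scene [(0.63, array([ 0.4825, -0.3432,  0.0487]))]
master48_top top [(0.71, array([ 0.5751, -0.1068, -0.0009])), (0.63, array([ 0.5931, -0.5384,  0.061 ])), (0.56, arr
[... 167 characters left out ...]
ray([ 0.5037, -0.5812, -0.0054]))]
spacer_rack scene [(0.92, array([ 0.6219, -0.2683, -0.0003]))]
spacer12_mid top [(0.78, array([ 0.6008, -0.3384,  0.0368]))]
spacer12_mid scene [(0.76, array([ 0.6   , -0.3347,  0.0326]))]
spacer16_mid top [(0.78, array([ 0.6025, -0.2701,  0.0348]))]
spacer16_mid scene [(0.63, array([ 0.483 , -0.3422,  0.0114])), (0.5, array([ 0.603 , -0.2695,  0.0342]))]
spacer20_mid top [(0.57, array([ 0.6064, -0.1996,  0.037 ]))]
spacer20_mid scene [(0.75, array([ 0.6077, -0.1996,  0.0358]))]
straightedge_mid top [(0.97, array([ 0.4818, -0.2022,  0.006 ]))]
straightedge_mid scene [(0.68, array([ 0.4826, -0.2093,  0.0041])), (0.32, array([ 0.6705, -0.4502,  0.0017]))]
1.3
```

Run:
```python
import cv2, numpy as np
a=cv2.imread("pics/top0.png")[170:265,205:385]
b=cv2.imread("pics/scene0.png")[170:300,180:340]
a=cv2.resize(a,None,fx=4.4,fy=4.4,interpolation=cv2.INTER_CUBIC); b=cv2.resize(b,None,fx=4.4,fy=4.4,interpolation=cv2.INTER_CUBIC)
cv2.imwrite("pics/topz.png",a); cv2.imwrite("pics/scenez.png",b)
```

```text
(no output)
```

View pics/topz.png

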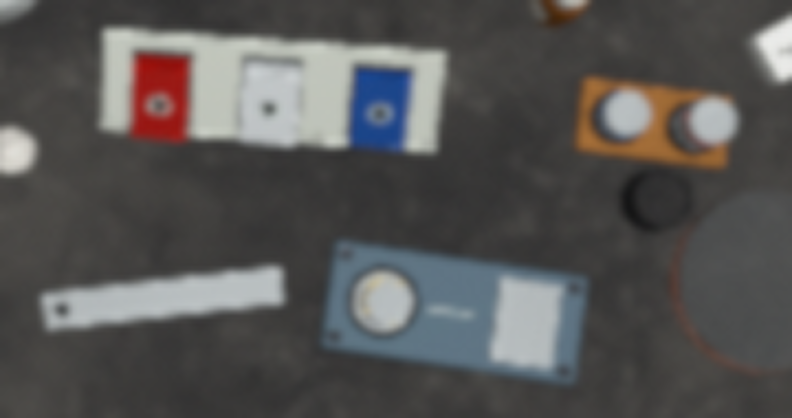

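View pics/scenez.png

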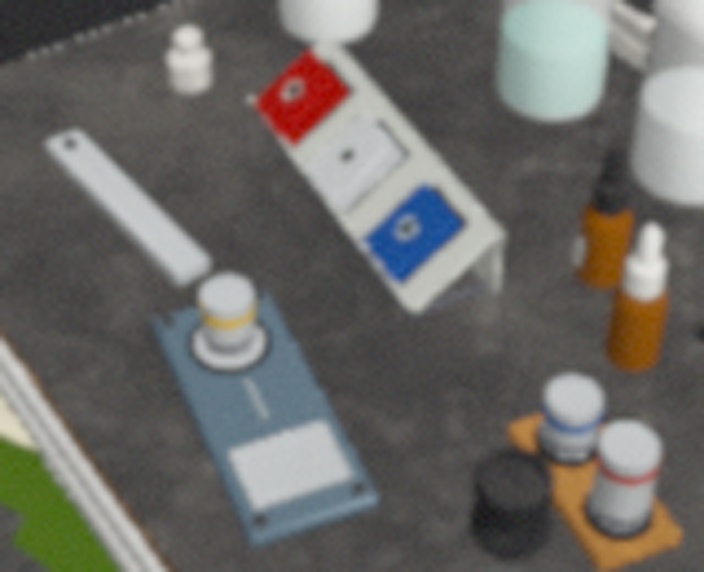

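```bash
cat > h.py <<'E'
from bench import robot
import numpy as np, cv2, sys
from scipy.spatial.transform import Rotation as Rn
np.set_printoptions(precision=4,suppress=True)
def snap(c,name=None):
    s=robot.snapshot(c)
    if name: cv2.imwrite(f"pics/{name}.png",s["color"])
    return s
def plane(s,uv,p0,n):
    uv=np.atleast_2d(uv).astype(float); T=s["world_from_camera"]
    d=np.c_[(uv[:,0]-s["cx"])/s["fx"],(uv[:,1]-s["cy"])/s["fy"],np.ones(len(uv))]@T[:3,:3].T
    o=T[:3,3]; t=((np.array(p0)-o)@n)/(d@n); return o+d*t[:,None]
def zpl(s,uv,z): return plane(s,uv,[0,0,z],np.array([0,0,1.]))
def proj(s,P):
    T=s["world_from_camera"]; q=(np.atleast_2d(P)-T[:3,3])@T[:3,:3]
    return np.c_[q[:,0]/q[:,2]*s["fx"]+s["cx"],q[:,1]/q[:,2]*s["fy"]+s["cy"]]
def rect(s,mask,near,z):
    n,l,st,ce=cv2.connectedComponentsWithStats(mask.astype(np.uint8))
    uv=proj(s,near)[0]
    ys,xs=np.nonzero(mask); i=np.argmin((xs-uv[0])**2+(ys-uv[1])**2); k=l[ys[i],xs[i]]
    c=max(cv2.findContours((l==k).astype(np.uint8),cv2.RETR_EXTERNAL,cv2.CHAIN_APPROX_NONE)[0],key=len)[:,0,:]
    W=zpl(s,c,z)[:,:2]
    r=cv2.minAreaRect((W*1000).astype(np.float32))
    b=cv2.boxPoints(r); e=b[1]-b[0]; f=b[2]-b[1]
    L=e if np.linalg.norm(e)>np.linalg.norm(f) else f
    a=np.degrees(np.arctan2(L[1],L[0]))%180
    return np.array(r[0]),sorted(r[1]),a,len(c)
def rel(p,R):
    "shift mm / turn deg in current tool axes to world pose p,R (matrix)"
    o=robot.get_obs(); R0=Rn.from_euler("xyz",o["ee_rot"]).as_matrix()
    sh=R0.T@(np.array(p)-o["tool_pos"])*1000
    tu=np.degrees(Rn.from_matrix(R0.T@R).as_rotvec())
    print("t",round(o["time"],2),"tcp",o["tool_pos"],"w",round(o["width"],4),"F",o["wrist_force"]); print("shift",np.round(sh,1),"turn",np.round(tu,1))
def down(yaw,tilt=0):
    "tool x at yaw (deg) in plan, y down; tilt deg: about tool x so that y points down and forward (tool z side)"
    return Rn.from_euler("xyz",[-90+tilt,0,yaw],degrees=True).as_matrix()
E
python3 - <<'E'
from h import *
S={c:snap(c) for c in("top","scene")}
for c,s in S.items():
    I=s["color"]; h=cv2.cvtColor(I,cv2.COLOR_BGR2HSV)
    H,Sa,V=[h[...,i].astype(int) for i in range(3)]
    blue=(H>95)&(H<115)&(Sa>60)&(Sa<160)&(V>60)
    red=((H<8)|(H>172))&(Sa>150)&(V>80)
    br=(V>130)&(Sa<60)
    print(c)
    print("base",rect(s,cv2.morphologyEx(blue.astype(np.uint8),cv2.MORPH_CLOSE,np.ones((3,3))),[.476,-.386,.012],.010))
    print("anvil",rect(s,br,[.472,-.43,.012],.012))
    print("straight",rect(s,br,[.482,-.205,.01],.010))
    for n,p in(("sil",[.603,-.27,.035]),("red",[.606,-.2,.037])): pass
    # hole marks: dark blob near
    print("red c",rect(s,red,[.606,-.2,.037],.04))
# print pixel locations of base corners etc
E
```

```text
top
base (array([ 477.2832, -379.9808]), [66.44770050048828, 148.2446746826172], np.float32(82.81209), 161)
anvil (array([ 470.8726, -429.7078]), [45.28021240234375, 58.0593147277832], np.float32(172.82), 67)
straight (array([ 482.0324, -202.8364]), [22.111957550048828, 149.24981689453125], np.float32(97.5316), 119)
red c (array([ 605.2802, -200.2881]), [30.458797454833984, 50.23975372314453], np.float32(177.34248), 56)
scene
base (array([ 475.3354, -387.6859]), [64.98286437988281, 159.3449249267578], np.float32(82.2292), 247)
anvil (array([ 469.9469, -436.7078]), [60.21901321411133, 63.3141975402832], np.float32(83.64447), 122)
straight (array([ 481.9551, -204.7458]), [26.331111907958984, 160.24566650390625], np.float32(97.05381), 80)
red c (array([ 605.7336, -200.6672]), [45.356021881103516, 77.73506927490234], np.float32(28.386044), 47)
```

Run:
```python
from h import *
S={c:snap(c) for c in("top","scene")}
def ray(s,uv):
    T=s["world_from_camera"]; d=T[:3,:3]@np.array([(uv[0]-s["cx"])/s["fx"],(uv[1]-s["cy"])/s["fy"],1]); return T[:3,3],d/np.linalg.norm(d)
yaw=np.radians(-2.6); n=np.array([-np.sin(.6109)*np.cos(yaw),-np.sin(.6109)*np.sin(yaw),np.cos(.6109)])
for nm,a,b,t in(("red",(241.4,193.9),(246.6,190.5),20),("sil",(265.9,194.5),(258.9,205.2),16),("blue",(291.4,195.7),(272.5,221.8),12)):
    # pixel centre offset ~0: zoom resized
    A=np.zeros((3,3));v=np.zeros(3)
    for s,uv in((S["top"],a),(S["scene"],b)):
        o,d=ray(s,uv);P=np.eye(3)-np.outer(d,d);A+=P;v+=P@o
    x=np.linalg.solve(A,v); m=x-n*t/2000
    print(nm,"hole",x,"mid",m,"bottom",x-n*t/1000,[np.round(proj(S[c],x)[0]-uv,2) for c,uv in(("top",a),("scene",b))])
# rack outline
s=S["top"];I=s["color"];h=cv2.cvtColor(I,cv2.COLOR_BGR2HSV).astype(int)
for z in(.05,):
    print("rack back corners",zpl(s,[[205+103/4.4,170+29/4.4],[205+447/4.4,170+51/4.4]],.05))
    print("front",zpl(s,[[205+100/4.4,170+130/4.4],[205+437/4.4,170+153/4.4]],.017))
    print("master top",zpl(s,[205+388/4.4,170+301/4.4],.048), "edge ends", zpl(s,[[205+45/4.4,170+310/4.4],[205+284/4.4,170+285/4.4]],.01))
    print("anvil corners",zpl(s,np.array([[502,275],[565,283],[557,368],[492,359]])/4.4+[205,170],.012),"base",zpl(s,np.array([[340,242],[588,277],[576,382],[322,347]])/4.4+[205,170],.01))
print(robot.get_obs()["time"])
```

```text
red hole [ 0.5998 -0.2019  0.0453] mid [ 0.6056 -0.2022  0.0372] bottom [ 0.6113 -0.2025  0.029 ] [array([ 0.1 , -0.19]), array([-0.21,  0.02])]
sil hole [ 0.5995 -0.2682  0.0413] mid [ 0.6041 -0.2684  0.0348] bottom [ 0.6087 -0.2686  0.0282] [array([ 0.09, -0.18]), array([-0.21,  0.02])]
blue hole [ 0.5976 -0.3374  0.0388] mid [ 0.601  -0.3376  0.0339] bottom [ 0.6044 -0.3378  0.029 ] [array([ 0.11, -0.2 ]), array([-0.25,  0.03])]
rack back corners [[ 0.6454 -0.1659  0.05  ]
 [ 0.6347 -0.3767  0.05  ]]
front [[ 0.5857 -0.1627  0.017 ]
 [ 0.5745 -0.3746  0.017 ]]
master top [[ 0.482  -0.3421  0.048 ]] edge ends [[ 0.4721 -0.13    0.01  ]
 [ 0.4904 -0.28    0.01  ]]
anvil corners [[ 0.4989 -0.4161  0.012 ]
 [ 0.4946 -0.4554  0.012 ]
 [ 0.4418 -0.4504  0.012 ]
 [ 0.4467 -0.4101  0.012 ]] base [[ 0.5179 -0.3149  0.01  ]
 [ 0.4986 -0.47    0.01  ]
 [ 0.4333 -0.4625  0.01  ]
 [ 0.4521 -0.3043  0.01  ]]
1.5
```

```bash
cat >> h.py <<'E'
YR,YB=-2.8,-7.2
nR=Rn.from_euler("z",YR,degrees=True).apply([-np.sin(np.radians(35)),0,np.cos(np.radians(35))])
RED=np.array([.6112,-.2015,.0288]); SIL=np.array([.6081,-.2687,.0285]); RP=down(-90+YR,35)
ANV=np.array([.4705,-.4305,.012]); MID=np.array([.4762,-.3863,.012]); RB=down(-90+YB)
E
python3 -c "
from h import *
rel(RED+nR*.1,RP); print(RP)"
```

```text
t 1.5 tcp [ 0.2222 -0.5032  0.2055] w 0.0944 F [-0.5685 -0.5576 -0.219 ]
shift [-144.5   94.8  426.5] turn [34.4 25.8 -8.1]
[[-0.0488  0.5729  0.8182]
 [-0.9988 -0.028  -0.04  ]
 [ 0.     -0.8192  0.5736]]
```

```bash
python3 -m creep '[[-18,0,53,4,3,-1,85],[-36,0,107,8,6,-2,85],[-54,10,160,12,9,-3,85],[-72,20,213,16,12,-4,85],[-90,30,267,20,15,-5,85]]'; python3 -c "
from h import *
rel(RED+nR*.1,RP)"
```

```text
time: 2.12
tool_pos: [0.4312, -0.3119, 0.1756]
ee_rot: [-1.211, -0.04, -1.429]
wrist_force: [0.2, 0.1, -0.6]
width: 0.0629
t 2.12 tcp [ 0.4312 -0.3119  0.1756] w 0.0629 F [ 0.169   0.0784 -0.6465]
shift [-97.3 105.5 107.2] turn [14.1 10.7 -3.1]
```

```bash
python3 -m creep '[[-32,35,36,5,4,-1,85],[-65,70,71,10,7,-2,85],[-97,105,107,14,11,-3,85],[-97,105,107,14,11,-3,85]]'; python3 -c "
from h import *
snap('top','t1');snap('scene','s1')
rel(RED+nR*.1,RP)"
```

```text
time: 2.62
tool_pos: [0.5509, -0.1949, 0.1065]
ee_rot: [-0.971, 0.007, -1.615]
wrist_force: [-0.1, -0.0, -0.1]
width: 0.0629
t 2.73 tcp [ 0.5521 -0.1995  0.1108] w 0.0623 F [0.3206 0.3972 0.4278]
shift [-0.9  1.1  1.4] turn [ 0.3 -0.  -0.1]
```

View pics/s1.png

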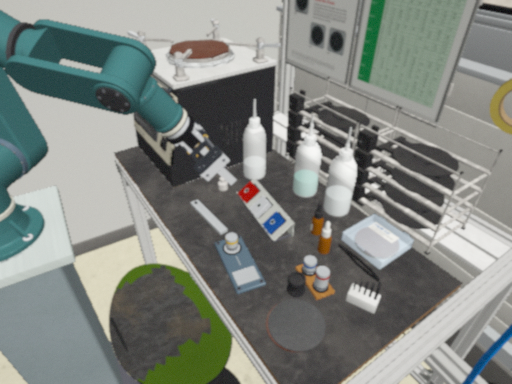

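View pics/t1.png

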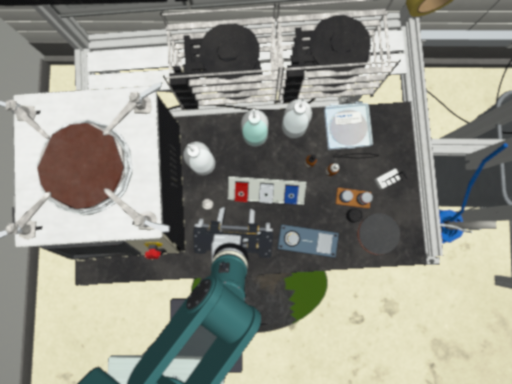

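Run:
```python
from h import *
s=snap('top'); I=s["color"].copy()
z=cv2.resize(I[160:260,180:320],None,fx=5,fy=5,interpolation=cv2.INTER_CUBIC)
o=robot.get_obs(); R0=Rn.from_euler("xyz",o["ee_rot"]).as_matrix(); p=o["tool_pos"]
for P in (p,p+R0[:,0]*.031,p-R0[:,0]*.031,RED+nR*.02,SIL+nR*.016):
    u=(proj(s,P)[0]-[180,160]+.5)*5; cv2.drawMarker(z,tuple(int(v) for v in u),(0,255,0),cv2.MARKER_CROSS,12,1)
cv2.imwrite("pics/z2.png",z)
rel(RED+nR*.03,RP)
```

```text
t 2.77 tcp [ 0.5524 -0.2007  0.1119] w 0.0627 F [ 0.6656 -0.3453 -0.1124]
shift [-2.1 71.8  0.8] turn [ 0.2 -0.1 -0. ]
```

View pics/z2.png

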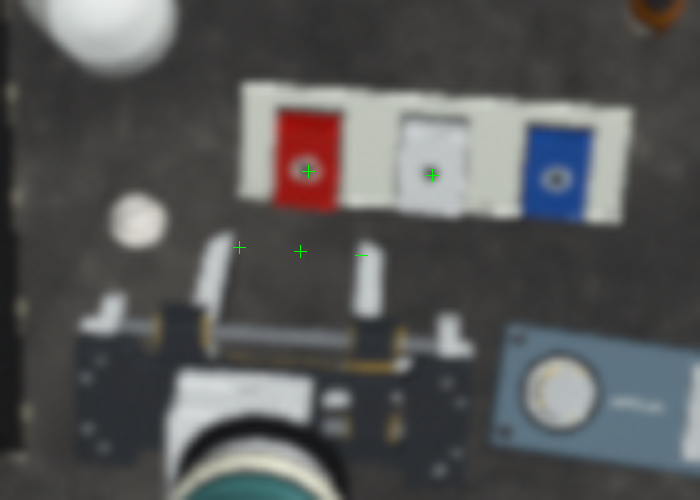

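```bash
python3 -m creep '[[-1,36,1,0,0,0,85],[-2,72,1,0,0,0,85],[-2,85,1,0,0,0,85],[-2,90,1,0,0,0,85]]'; python3 -c "
from h import *
rel(RED+nR*.0025,RP)"
```

```text
time: 3.28
tool_pos: [0.6044, -0.2015, 0.0377]
ee_rot: [-0.965, 0.002, -1.622]
wrist_force: [-0.2, 0.2, -0.5]
width: 0.0622
t 3.27 tcp [ 0.6044 -0.2015  0.0377] w 0.0622 F [-0.2119  0.2001 -0.5314]
shift [-0.4  8.7  0.5] turn [ 0.3 -0.2 -0. ]
```

```bash
python3 -m creep '[[0,4,0,0,0,0,85],[0,8,0,0,0,0,85],[0,8.5,0,0,0,0,85]]'; python3 -c "
from h import *
rel(RED+nR*.0025,RP); s=snap('scene'); cv2.imwrite('pics/s3.png',cv2.resize(s['color'][130:260,160:320],None,fx=4.4,fy=4.4,interpolation=2))"
```

```text
time: 3.65
tool_pos: [0.609, -0.2005, 0.0307]
ee_rot: [-0.965, 0.002, -1.621]
wrist_force: [0.0, -0.4, -0.1]
width: 0.0628
t 3.65 tcp [ 0.609  -0.2005  0.0307] w 0.0628 F [ 0.0026 -0.4242 -0.0823]
shift [0.9 0.3 0.7] turn [ 0.3 -0.1 -0.1]
```

View pics/s3.png

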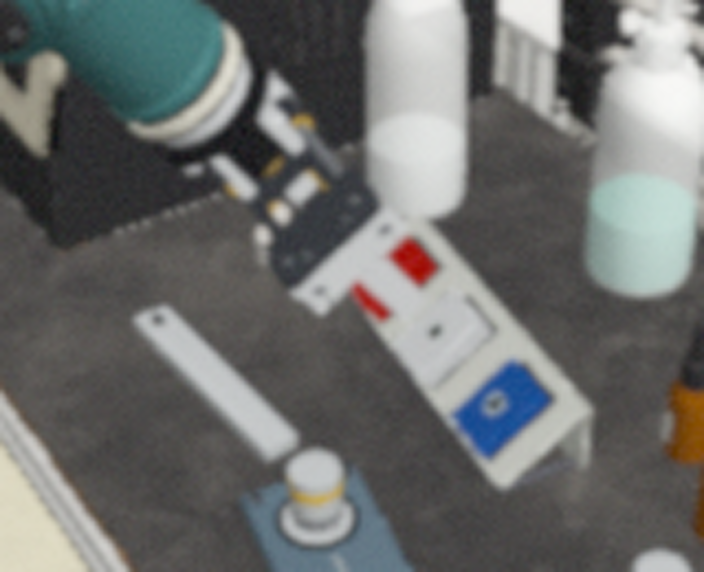

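```bash
python3 -m creep '[[0,0.3,0,0,0,0,255],[0,0.3,0,0,0,0,255],[0,0.3,0,0,0,0,255],[0,0.3,0,0,0,0,255]]'
```

```text
time: 4.2
tool_pos: [0.6091, -0.2005, 0.0301]
ee_rot: [-0.965, 0.003, -1.621]
wrist_force: [-0.4, -0.3, 0.7]
width: 0.0358
```

```bash
python3 -m creep '[[0,-15,0,0,0,0,255],[0,-60,0,0,0,0,255],[0,-75,0,0,0,0,255]]'; python3 -c "
from h import *
rel(ANV+[0,0,.06],RB)"
```

```text
time: 4.58
tool_pos: [0.5663, -0.1991, 0.0944]
ee_rot: [-0.962, 0.001, -1.621]
wrist_force: [0.4, -0.3, -0.9]
width: 0.0358
t 4.58 tcp [ 0.5663 -0.1991  0.0944] w 0.0358 F [ 0.3597 -0.2582 -0.9045]
shift [236.  -29.8 -81.6] turn [-34.8   4.2  -1.4]
```

```bash
python3 -m creep '[[47,-20,-16,-7,0.8,-0.3,255],[94,-26,-32,-14,1.7,-0.6,255],[142,-30,-48,-21,2.5,-0.8,255],[189,-32,-65,-28,3.4,-1.1,255],[236,-30,-81,-34.8,4.2,-1.4,255]]'; python3 -c "
from h import *
rel(ANV+[0,0,.06],RB)"
```

```text
time: 5.2
tool_pos: [0.4706, -0.4318, 0.0698]
ee_rot: [-1.576, 0.0, -1.698]
wrist_force: [1.2, -0.1, -0.3]
width: 0.0355
t 5.2 tcp [ 0.4706 -0.4318  0.0698] w 0.0355 F [ 1.1797 -0.0732 -0.2838]
shift [-1.2 -2.2 -0.3] turn [ 0.3 -0.1 -0. ]
```

```bash
python3 -m creep '[[-1,0,0,0.3,0,0,255],[-1,15,0,0.3,0,0,255]]'
python3 - <<'E'
from h import *
rel(ANV+[0,0,.0035],RB)
s=snap('scene'); cv2.imwrite('pics/s4.png',cv2.resize(s['color'][180:300,180:300],None,fx=5,fy=5,interpolation=2))
t=snap('top'); cv2.imwrite('pics/t4.png',cv2.resize(t['color'][200:280,250:360],None,fx=6,fy=6,interpolation=2))
E
```

```text
time: 5.45
tool_pos: [0.4719, -0.429, 0.0548]
ee_rot: [-1.566, 0.001, -1.697]
wrist_force: [-0.9, 1.0, -0.8]
width: 0.0357
t 5.45 tcp [ 0.4719 -0.429   0.0548] w 0.0357 F [-0.9073  1.0172 -0.7947]
shift [ 1.7 39.3 -1.4] turn [-0.3 -0.  -0. ]
```

View pics/s4.png

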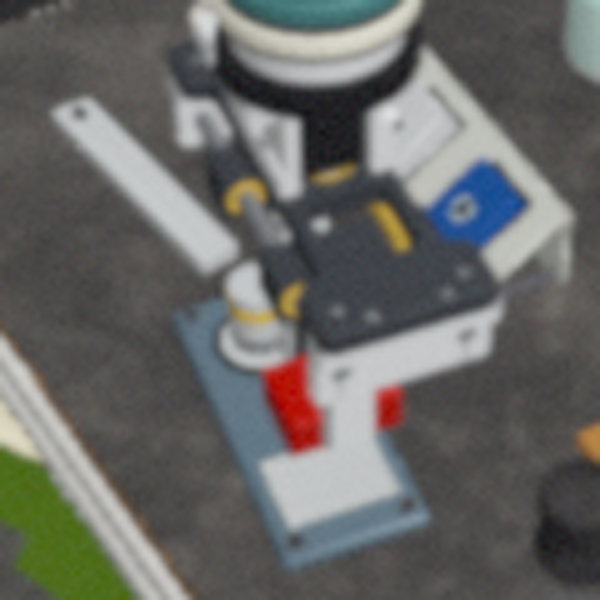

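View pics/t4.png

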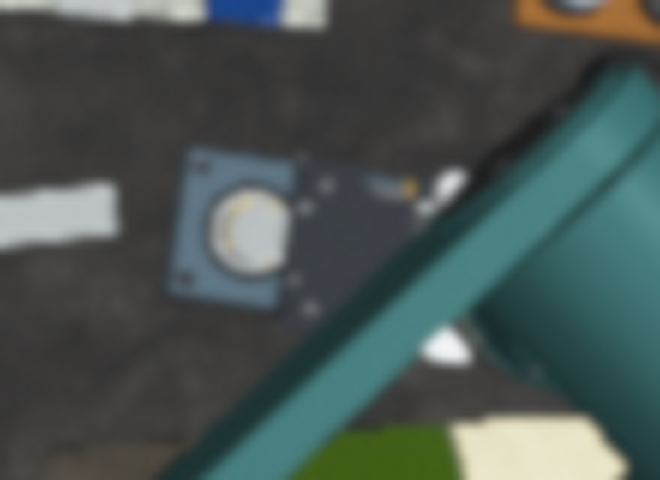

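```bash
python3 -m creep '[[1,18,-1,0,0,0,255],[1,33,-1,0,0,0,255],[1,36,-1,0,0,0,255],[1,36,-1,0,0,0,255]]'; python3 -c "
from h import *
rel(ANV+[0,0,.0035],RB)"
```

```text
time: 6.05
tool_pos: [0.47, -0.4295, 0.0182]
ee_rot: [-1.568, 0.002, -1.697]
wrist_force: [0.2, 1.0, -1.3]
width: 0.036
t 6.05 tcp [ 0.47   -0.4295  0.0182] w 0.036 F [ 0.2086  0.9793 -1.322 ]
shift [1.  2.7 0.6] turn [-0.1 -0.  -0.1]
```

```bash
python3 -m creep '[[1,1,0.5,0,0,0,255],[1,2,0.5,0,0,0,255],[1,2,0.5,0,0,0,255]]'; python3 -c "
from h import *
rel(ANV+[0,0,.0035],RB)
s=snap('scene'); cv2.imwrite('pics/s5.png',cv2.resize(s['color'][180:300,180:300],None,fx=5,fy=5,interpolation=2))"
```

```text
time: 6.42
tool_pos: [0.4707, -0.4309, 0.0168]
ee_rot: [-1.568, 0.001, -1.697]
wrist_force: [0.1, -0.1, -0.5]
width: 0.0359
t 6.42 tcp [ 0.4707 -0.4309  0.0168] w 0.0359 F [ 0.0549 -0.089  -0.5371]
shift [-0.4  1.3 -0.2] turn [-0.2 -0.  -0.1]
```

View pics/s5.png

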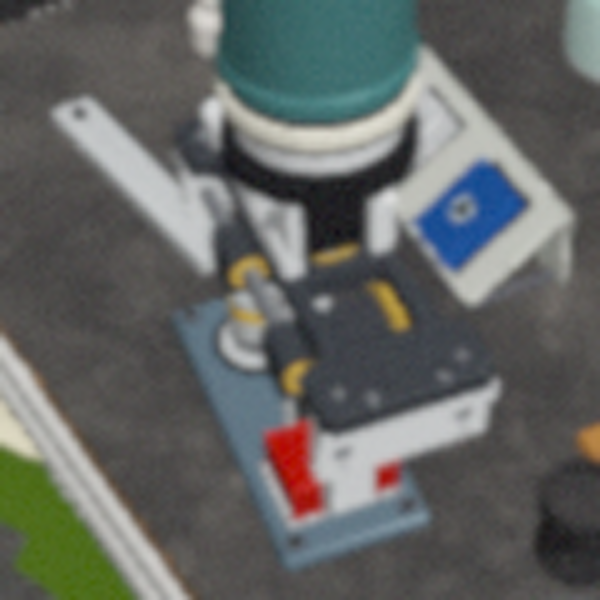

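```bash
python3 -m creep '[[0,1,0,0,0,0,255],[0,2,0,0,0,0,255],[0,2,0,0,0,0,255]]'; python3 -c "
from h import *
rel(ANV+[0,0,.0035],RB)"
```

```text
time: 6.85
tool_pos: [0.4708, -0.431, 0.0164]
ee_rot: [-1.567, 0.001, -1.697]
wrist_force: [-0.8, 1.4, 5.9]
width: 0.0357
t 6.85 tcp [ 0.4708 -0.431   0.0164] w 0.0357 F [-0.7616  1.446   5.9115]
shift [-0.5  0.9 -0.4] turn [-0.2 -0.  -0. ]
```

```bash
python3 -m creep '[[0,-1,0,0,0,0,255],[0,-1,0,0,0,0,85],[0,-1,0,0,0,0,85],[0,-1,0,0,0,0,85]]'; python3 -m creep '[[0,-20,0,0,0,0,85],[0,-60,0,0,0,0,85],[0,-90,0,0,0,0,85]]'; python3 -c "
from h import *
rel(SIL+nR*.1,RP)"
```

```text
time: 7.35
tool_pos: [0.4705, -0.4307, 0.0152]
ee_rot: [-1.568, 0.002, -1.697]
wrist_force: [0.6, 0.1, -0.3]
width: 0.061
time: 7.72
tool_pos: [0.4709, -0.4316, 0.1091]
ee_rot: [-1.565, -0.001, -1.697]
wrist_force: [0.7, 0.6, 0.5]
width: 0.0625
t 7.72 tcp [ 0.4709 -0.4316  0.1091] w 0.0625 F [0.6712 0.6424 0.4824]
shift [-174.4   -1.2   58.4] turn [34.7 -4.3  1.4]
```

```bash
python3 -m creep '[[-45,-10,15,8,-1,0.3,85],[-90,-15,30,17,-2,0.7,85],[-132,-10,44,26,-3,1,85],[-174,-1,58,34.7,-4.3,1.4,85],[-174,-1,58,34.7,-4.3,1.4,85]]'
python3 - <<'E'
from h import *
rel(SIL+nR*.1,RP)
t=snap('top','t6'); cv2.imwrite('pics/t6z.png',cv2.resize(t['color'][170:270,220:350],None,fx=6,fy=6,interpolation=2))
s=snap('scene'); cv2.imwrite('pics/s6z.png',cv2.resize(s['color'][180:300,180:300],None,fx=5,fy=5,interpolation=2))
for c in("top","scene"):
    print(c,[(round(d["p"],2),np.array(d["point"])) for d in robot.landmark_of("spacer20_mid",c)[:2]])
rel(SIL+nR*.1,RP)
E
```

```text
time: 8.35
tool_pos: [0.5452, -0.2596, 0.101]
ee_rot: [-0.97, 0.009, -1.616]
wrist_force: [0.6, 0.3, -0.4]
width: 0.0627
t 8.35 tcp [ 0.5452 -0.2596  0.101 ] w 0.0627 F [ 0.5776  0.2677 -0.4018]
shift [ 5.9 -4.5 10.2] turn [ 0.6 -0.1 -0.6]
top [(0.79, array([ 0.467 , -0.4298,  0.0213]))]
scene [(0.63, array([ 0.474 , -0.4274,  0.0219])), (0.54, array([ 0.4817, -0.3409,  0.0123]))]
t 8.55 tcp [ 0.5517 -0.2681  0.111 ] w 0.0626 F [0.9004 0.0656 0.0236]
shift [-2.1 -0.1 -1.2] turn [-0.1  0.1  0.1]
```

View pics/t6z.png

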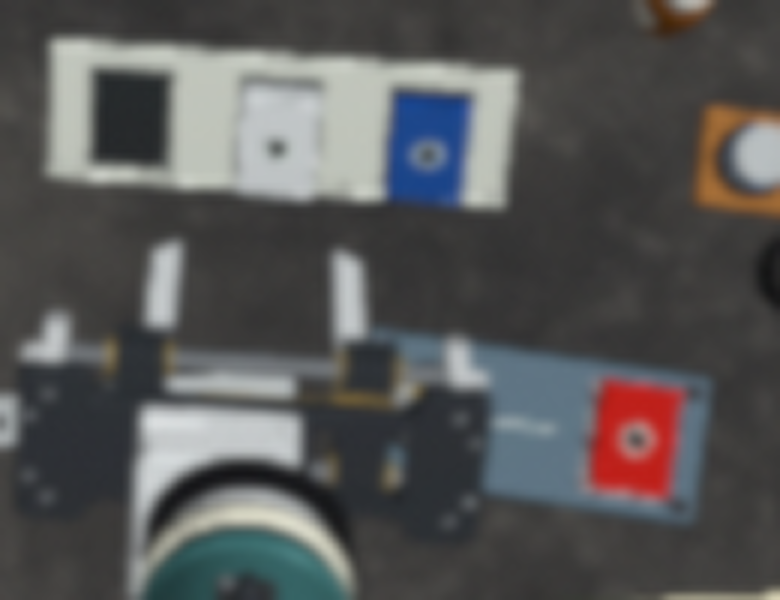

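View pics/s6z.png

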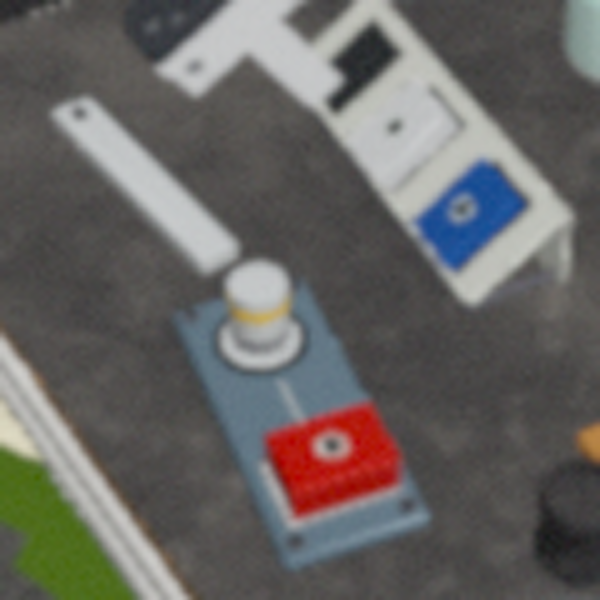

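Run:
```python
from h import *
S={c:snap(c) for c in("top","scene")}
an=np.array([[228,460],[320,422],[353,480],[262,507]])/4.4+[180,170]
W=zpl(S["scene"],an-.0,.012); print("anvil scene",W[:,:2],W.mean(0))
at=np.array([[502,275],[565,283],[557,368],[492,359]])/4.4+[205,170]
print("anvil top",zpl(S["top"],at,.012).mean(0))
print("hole top",zpl(S["top"],[636/6+220,438/6+170],.032),"scene",zpl(S["scene"],[332/5+180,446/5+180],.032))
print("master top", zpl(S["top"],[205+388/4.4,170+301/4.4],.048), "scene",zpl(S["scene"],[180+228/4.4,170+285/4.4],.048))
print(zpl(S["scene"],[[214.6,243],[238,294],[266,284]],.010))
rel(SIL+nR*.0015,RP)
```

```text
anvil scene [[ 0.4452 -0.414 ]
 [ 0.4973 -0.4156]
 [ 0.493  -0.4558]
 [ 0.4463 -0.4479]] [ 0.4704 -0.4333  0.012 ]
anvil top [ 0.4705 -0.433   0.012 ]
hole top [[ 0.471  -0.4318  0.032 ]] scene [[ 0.4723 -0.4317  0.032 ]]
master top [[ 0.482  -0.3421  0.048 ]] scene [[ 0.4863 -0.3367  0.048 ]]
[[ 0.4538 -0.3059  0.01  ]
 [ 0.4335 -0.4648  0.01  ]
 [ 0.4979 -0.472   0.01  ]]
t 8.65 tcp [ 0.5516 -0.268   0.1104] w 0.0626 F [-0.1039 -0.438   0.9484]
shift [-2.2 98.  -0.9] turn [-0.1  0.   0.1]
```

```bash
python3 -m creep '[[-1,40,-1,0,0,0,85],[-2,75,-1,0,0,0,85],[-2,90,-1,0,0,0,85],[-2,94,-1,0,0,0,85],[-2,95,-1,0,0,0,85]]'; python3 -c "
from h import *
rel(SIL+nR*-.0005,RP)"
```

```text
time: 9.28
tool_pos: [0.6038, -0.2668, 0.0297]
ee_rot: [-0.96, 0.001, -1.619]
wrist_force: [0.1, 0.5, 0.7]
width: 0.0628
t 9.28 tcp [ 0.6038 -0.2668  0.0297] w 0.0628 F [0.1423 0.5301 0.74  ]
shift [1.7 3.9 2.9] turn [ 0.  -0.  -0.1]
```

```bash
python3 -m creep '[[1,2,2,0,0,0,85],[1,3.5,2,0,0,0,85],[1,3.5,2,0,0,0,85]]'; python3 -c "
from h import *
rel(SIL+nR*-.0005,RP)"
```

```text
time: 9.65
tool_pos: [0.6069, -0.2673, 0.0271]
ee_rot: [-0.961, 0.002, -1.619]
wrist_force: [-0.5, 0.0, -0.6]
width: 0.0631
t 9.65 tcp [ 0.6069 -0.2673  0.0271] w 0.0631 F [-0.4792  0.0254 -0.5608]
shift [1.3 0.1 1.8] turn [ 0.1 -0.  -0.1]
```

```bash
python3 -m creep '[[0.5,1,1,0,0,0,85],[0.5,1,1,0,0,0,255],[0.5,1,1,0,0,0,255],[0.5,1,1,0,0,0,255],[0.5,1,1,0,0,0,255]]';python3 -m creep '[[0,-15,0,0,0,0,255],[0,-60,0,0,0,0,255],[0,-90,0,0,0,0,255]]'; python3 -c "
from h import *
rel(ANV+[0.0005,-.0007,.08],RB)
s=snap('scene'); cv2.imwrite('pics/s7z.png',cv2.resize(s['color'][130:290,160:320],None,fx=4,fy=4,interpolation=2))"
```

```text
time: 10.28
tool_pos: [0.6087, -0.269, 0.0276]
ee_rot: [-0.96, -0.0, -1.62]
wrist_force: [-3.6, -3.7, 4.7]
width: 0.0358
time: 10.65
tool_pos: [0.5556, -0.2635, 0.1002]
ee_rot: [-0.964, 0.005, -1.617]
wrist_force: [0.4, -0.7, -0.3]
width: 0.0355
t 10.65 tcp [ 0.5556 -0.2635  0.1002] w 0.0355 F [ 0.4191 -0.7308 -0.2577]
shift [171.4 -37.7 -67.2] turn [-34.7   4.3  -1.6]
```

View pics/s7z.png

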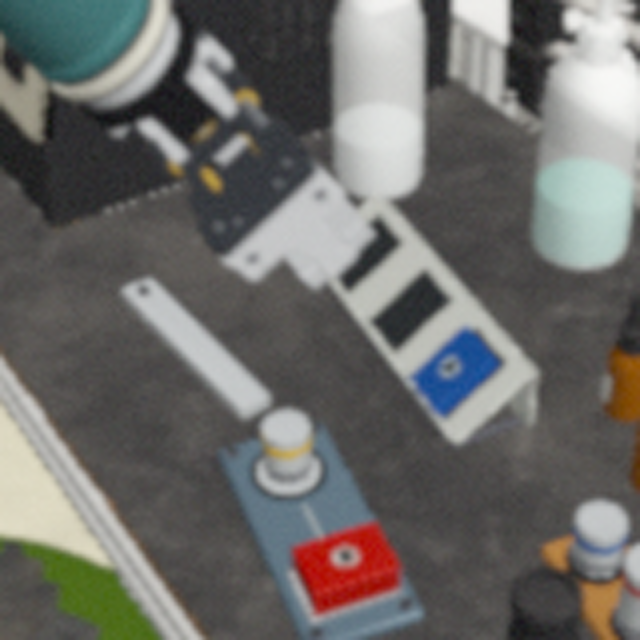

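```bash
python3 -m creep '[[43,-20,-17,-8,1,-0.4,255],[86,-26,-34,-17,2,-0.8,255],[128,-32,-50,-26,3,-1.2,255],[171,-38,-67,-34.7,4.3,-1.6,255],[171,-38,-67,-34.7,4.3,-1.6,255]]'; python3 -c "
from h import *
rel(ANV+[0.0005,-.0007,.03],RB)"
```

```text
time: 11.32
tool_pos: [0.4719, -0.433, 0.0877]
ee_rot: [-1.574, 0.003, -1.698]
wrist_force: [0.4, 0.9, -1.1]
width: 0.0356
t 11.32 tcp [ 0.4719 -0.433   0.0877] w 0.0356 F [ 0.4262  0.9362 -1.0782]
shift [-1.5 45.7 -1. ] turn [ 0.2 -0.1 -0.2]
```

```bash
python3 -m creep '[[-1,20,-1,0.2,0,0,255],[-1.5,40,-1,0.2,0,0,255],[-1.5,44,-1,0.2,0,0,255],[-1.5,44,-1,0.2,0,0,255]]'; python3 -c "
from h import *
rel(ANV+[0.0007,-.0007,.023],RB)"
```

```text
time: 11.82
tool_pos: [0.4711, -0.4302, 0.0486]
ee_rot: [-1.565, -0.001, -1.697]
wrist_force: [-0.2, 0.8, -0.5]
width: 0.0355
t 11.82 tcp [ 0.4711 -0.4302  0.0486] w 0.0355 F [-0.2395  0.7915 -0.475 ]
shift [ 1.  13.6  0.1] turn [-0.3 -0.1  0.1]
```

```bash
python3 -m creep '[[1,4,0,-0.2,0,0,255],[1,7,0,-0.2,0,0,255],[1,7,0,-0.2,0,0,255]]'; python3 -c "
from h import *
rel(ANV+[0.0007,-.0007,.023],RB)
s=snap('scene'); cv2.imwrite('pics/s8z.png',cv2.resize(s['color'][180:300,180:300],None,fx=5,fy=5,interpolation=2))"
```

```text
time: 12.2
tool_pos: [0.4711, -0.4319, 0.0417]
ee_rot: [-1.568, -0.002, -1.698]
wrist_force: [0.3, 0.4, -0.2]
width: 0.0356
t 12.2 tcp [ 0.4711 -0.4319  0.0417] w 0.0356 F [ 0.3041  0.3947 -0.215 ]
shift [-0.8  6.7 -0. ] turn [-0.2 -0.1  0.1]
```

View pics/s8z.png

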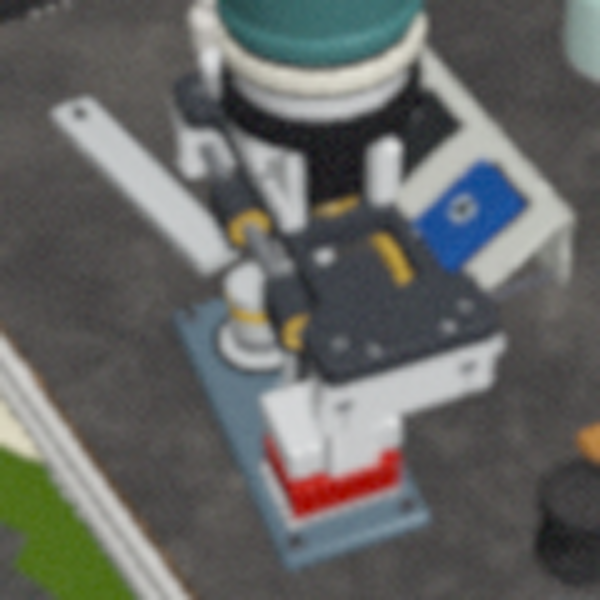

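Aligned over the red spacer, a few mm above it. Lower in small steps until contact.

```bash
python3 -m creep '[[0,2,0,-0.2,0,0,255],[0,4,0,-0.2,0,0,255],[0,5,0,-0.2,0,0,255],[0,5,0,-0.2,0,0,255]]'; python3 -c "
from h import *
rel(ANV+[0.0007,-.0007,.023],RB)"
```

```text
time: 12.75
tool_pos: [0.4711, -0.4319, 0.0366]
ee_rot: [-1.572, -0.002, -1.698]
wrist_force: [-0.3, 0.4, -1.3]
width: 0.0357
t 12.75 tcp [ 0.4711 -0.4319  0.0366] w 0.0357 F [-0.2555  0.3707 -1.3173]
shift [-0.7  1.6  0. ] turn [ 0.  -0.1  0.1]
```

```bash
python3 -m creep '[[0,1,0,0,0,0,255],[0,2,0,0,0,0,255],[0,2,0,0,0,0,255]]'; python3 -c "
from h import *
rel(ANV+[0.0007,-.0007,.023],RB)"
```

```text
time: 13.12
tool_pos: [0.4711, -0.4319, 0.0347]
ee_rot: [-1.572, -0.002, -1.698]
wrist_force: [0.1, 0.2, -0.7]
width: 0.0359
t 13.12 tcp [ 0.4711 -0.4319  0.0347] w 0.0359 F [ 0.0662  0.2196 -0.6903]
shift [-0.7 -0.3 -0. ] turn [ 0.  -0.1  0.1]
```

```bash
python3 -m creep '[[0,0.7,0,0,0,0,255],[0,1.4,0,0,0,0,255],[0,1.4,0,0,0,0,255]]'; python3 -c "
from h import *
rel(ANV+[0.0007,-.0007,.023],RB)"
```

```text
time: 13.5
tool_pos: [0.4711, -0.432, 0.0333]
ee_rot: [-1.571, -0.002, -1.698]
wrist_force: [0.1, -0.1, -0.5]
width: 0.0356
t 13.5 tcp [ 0.4711 -0.432   0.0333] w 0.0356 F [ 0.0983 -0.1055 -0.4847]
shift [-0.8 -1.7 -0. ] turn [ 0.  -0.1  0.1]
```

```bash
python3 -m creep '[[0,0.7,0,0,0,0,255],[0,1.2,0,0,0,0,255],[0,1.2,0,0,0,0,255]]'; python3 -c "
from h import *
rel(ANV+[0.0007,-.0007,.023],RB)"
```

```text
time: 13.88
tool_pos: [0.4712, -0.432, 0.0324]
ee_rot: [-1.571, -0.002, -1.698]
wrist_force: [-0.7, -0.4, 0.5]
width: 0.0353
t 13.88 tcp [ 0.4712 -0.432   0.0324] w 0.0353 F [-0.707  -0.4372  0.4556]
shift [-0.8 -2.6 -0.1] turn [ 0.  -0.1  0.1]
```

```bash
python3 -m creep '[[0,0.6,0,0,0,0,255],[0,0.6,0,0,0,0,255]]'; python3 -c "
from h import *
rel(ANV+[0.0007,-.0007,.023],RB)
s=snap('scene'); cv2.imwrite('pics/s9z.png',cv2.resize(s['color'][220:300,200:290],None,fx=7,fy=7,interpolation=2))"
```

```text
time: 14.12
tool_pos: [0.4712, -0.432, 0.0324]
ee_rot: [-1.571, -0.002, -1.698]
wrist_force: [-1.6, 1.4, 4.5]
width: 0.0359
t 14.12 tcp [ 0.4712 -0.432   0.0324] w 0.0359 F [-1.6087  1.4217  4.5108]
shift [-0.8 -2.6 -0.1] turn [ 0.  -0.1  0.1]
```

View pics/s9z.png

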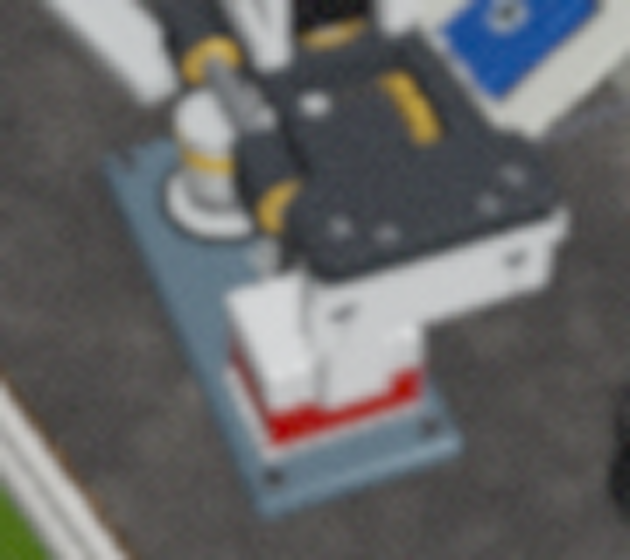

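```bash
python3 -m creep '[[0,-0.6,0,0,0,0,255],[0,-0.6,0,0,0,0,85],[0,-0.6,0,0,0,0,85],[0,-0.6,0,0,0,0,85]]'; python3 -m creep '[[0,-20,0,0,0,0,85],[0,-70,0,0,0,0,85],[0,-110,0,0,0,0,85],[0,-110,0,0,0,0,85]]'
python3 - <<'E'
from h import *
RS=down(7.4)
rel(np.array([.482,-.204,.1]),RS)
s=snap('scene'); cv2.imwrite('pics/s10z.png',cv2.resize(s['color'][180:300,180:300],None,fx=5,fy=5,interpolation=2))
E
```

```text
time: 14.68
tool_pos: [0.4711, -0.4318, 0.0316]
ee_rot: [-1.572, -0.001, -1.698]
wrist_force: [-0.6, 0.4, -0.5]
width: 0.0611
time: 15.18
tool_pos: [0.4734, -0.4341, 0.1494]
ee_rot: [-1.562, -0.01, -1.698]
wrist_force: [-0.2, -0.1, 0.9]
width: 0.0626
t 15.18 tcp [ 0.4734 -0.4341  0.1494] w 0.0626 F [-0.2095 -0.144   0.9091]
shift [-229.8   47.   -21.1] turn [   0.2 -104.7    0.8]
```

View pics/s10z.png

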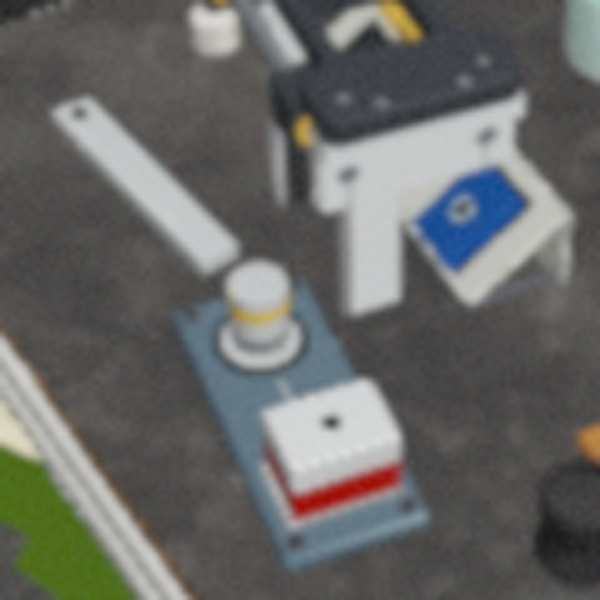

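```bash
python3 -m creep '[[-20,0,-2,0,-10.5,0,120],[-45,0,-4,0,-21,0,120],[-70,0,-6,0,-31.5,0,120],[-95,0,-8,0,-42,0,120],[-120,0,-10,0,-52.5,0,120]]'; python3 -c "
from h import *
rel(np.array([.482,-.204,.1]),down(7.4))"
```

```text
time: 15.85
tool_pos: [0.4757, -0.31, 0.1402]
ee_rot: [-1.573, 0.003, -0.776]
wrist_force: [-0.7, 0.7, 0.2]
width: 0.0497
t 15.85 tcp [ 0.4757 -0.31    0.1402] w 0.0497 F [-0.6922  0.6772  0.2311]
shift [-69.6  40.2  80.2] turn [  0.  -51.8  -0.2]
```

```bash
python3 -m creep '[[-14,0,16,0,-10.5,0,120],[-28,0,32,0,-21,0,120],[-42,0,48,0,-31.5,0,120],[-56,0,64,0,-42,0,120],[-70,20,80,0,-51.8,0,120]]'
python3 - <<'E'
from h import *
rel(np.array([.482,-.204,.03]),down(7.4))
s=snap('scene'); cv2.imwrite('pics/s11z.png',cv2.resize(s['color'][130:300,150:300],None,fx=4,fy=4,interpolation=2))
t=snap('top'); cv2.imwrite('pics/t11z.png',cv2.resize(t['color'][170:270,190:350],None,fx=5,fy=5,interpolation=2))
for c in("top","scene"):
  for n in("spacer16_mid","straightedge_mid"):
    print(n,c,[(round(d["p"],2),np.array(d["point"])) for d in robot.landmark_of(n,c)[:2]])
rel(np.array([.482,-.204,.03]),down(7.4))
E
```

```text
time: 16.48
tool_pos: [0.4835, -0.2049, 0.1218]
ee_rot: [-1.573, -0.0, 0.128]
wrist_force: [0.4, 0.2, -0.2]
width: 0.0493
t 16.48 tcp [ 0.4835 -0.2049  0.1218] w 0.0493 F [ 0.4297  0.201  -0.191 ]
shift [-1.4 91.8  1.3] turn [ 0.1 -0.1  0. ]
spacer16_mid top [(0.77, array([ 0.4706, -0.4339,  0.0374]))]
straightedge_mid top []
spacer16_mid scene [(0.72, array([ 0.4695, -0.4306,  0.04  ])), (0.46, array([ 0.4756, -0.3869,  0.0121]))]
straightedge_mid scene [(0.55, array([ 0.4849, -0.2059,  0.0066]))]
t 16.77 tcp [ 0.4832 -0.2062  0.122 ] w 0.0497 F [-0.013  -0.278   0.4101]
shift [-0.9 92.   2.6] turn [ 0.1 -0.5 -0.1]
```

View pics/s11z.png

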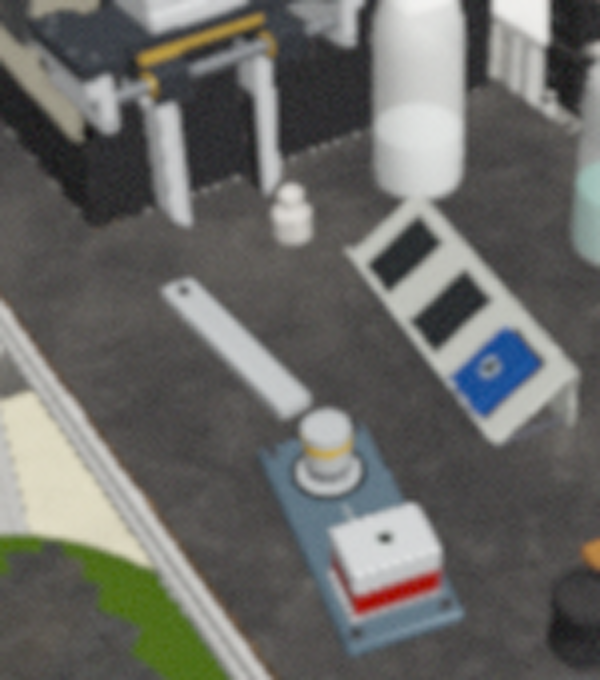

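View pics/t11z.png

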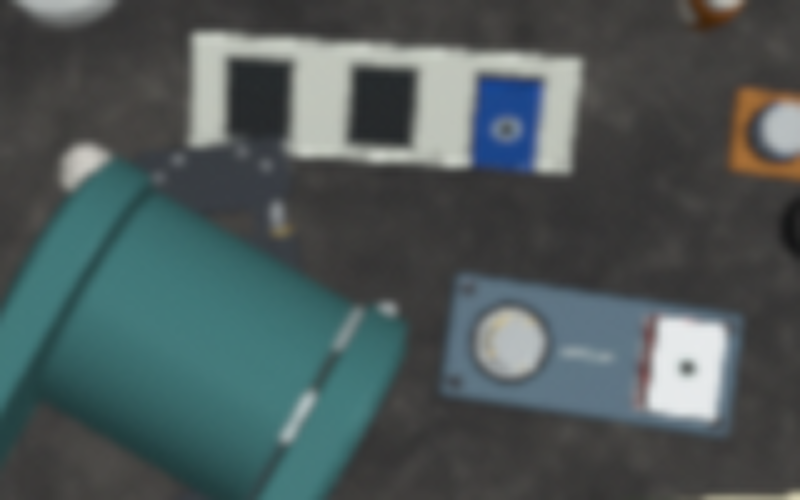

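```bash
python3 -m creep '[[-1,40,2,0,0,0,120],[-1,75,2,0,0,0,120],[-1,92,2,0,-0.4,0,120],[-1,110,2,0,-0.4,0,120],[-1,110,2,0,-0.4,0,120]]'; python3 -c "
from h import *
rel(np.array([.482,-.2045,.0015]),down(7.4))
s=snap('scene'); cv2.imwrite('pics/s12z.png',cv2.resize(s['color'][160:260,160:260],None,fx=6,fy=6,interpolation=2))"
```

```text
time: 17.4
tool_pos: [0.4813, -0.2037, 0.0109]
ee_rot: [-1.571, 0.003, 0.129]
wrist_force: [0.0, -0.3, 0.8]
width: 0.0497
t 17.4 tcp [ 0.4813 -0.2037  0.0109] w 0.0497 F [ 0.0362 -0.2878  0.7528]
shift [ 0.6  9.4 -0.9] turn [ 0.  -0.  -0.1]
```

View pics/s12z.png

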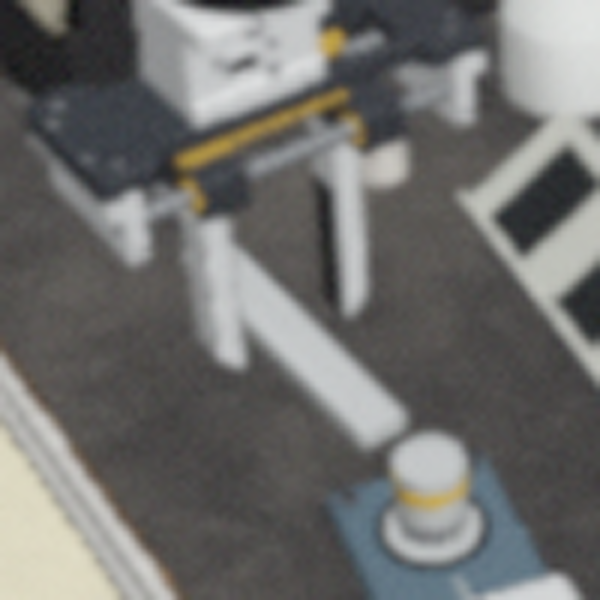

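```bash
python3 -m creep '[[0,4,-1,0,0,0,120],[0,8,-1,0,0,0,120],[0,8.5,-1,0,0,0,120]]'; python3 -c "
from h import *
rel(np.array([.482,-.2045,.0015]),down(7.4))"
```

```text
time: 17.82
tool_pos: [0.4819, -0.2047, 0.0033]
ee_rot: [-1.572, 0.001, 0.13]
wrist_force: [-1.1, -0.0, -0.2]
width: 0.0498
t 17.82 tcp [ 0.4819 -0.2047  0.0033] w 0.0498 F [-1.1331 -0.0376 -0.2277]
shift [0.1 1.8 0.2] turn [ 0.1  0.  -0.1]
```

```bash
python3 -m creep '[[0,1.5,0,0,0,0,120],[0,1.5,0,0,0,0,120],[0,1.5,0,0,0,0,255],[0,1.5,0,0,0,0,255],[0,1.5,0,0,0,0,255]]'; python3 -m creep '[[0,1.5,0,0,0,0,255],[0,1.5,0,0,0,0,255]]'
```

```text
time: 18.45
tool_pos: [0.4821, -0.2048, 0.0019]
ee_rot: [-1.573, 0.001, 0.13]
wrist_force: [0.5, 0.9, -0.9]
width: 0.0231
time: 18.7
tool_pos: [0.4823, -0.2048, 0.0018]
ee_rot: [-1.573, 0.0, 0.13]
wrist_force: [-2.0, 1.6, 7.4]
width: 0.0217
```

```bash
python3 -m creep '[[0,-20,0,0,0,0,255],[0,-60,0,0,0,0,255],[0,-100,0,0,0,0,255],[0,-110,0,0,0,0,255]]'; python3 -c "
from h import *
rel(MID+[0,-.001,.088],down(YB))
s=snap('scene'); cv2.imwrite('pics/s13z.png',cv2.resize(s['color'][130:300,150:300],None,fx=4,fy=4,interpolation=2))"
```

```text
time: 19.2
tool_pos: [0.4835, -0.2053, 0.1128]
ee_rot: [-1.576, -0.003, 0.13]
wrist_force: [0.8, -0.6, -2.5]
width: 0.0215
t 19.2 tcp [ 0.4835 -0.2053  0.1128] w 0.0215 F [ 0.795  -0.6311 -2.517 ]
shift [ -30.8   13.5 -179.4] turn [ 0.2 14.6  0.2]
```

View pics/s13z.png

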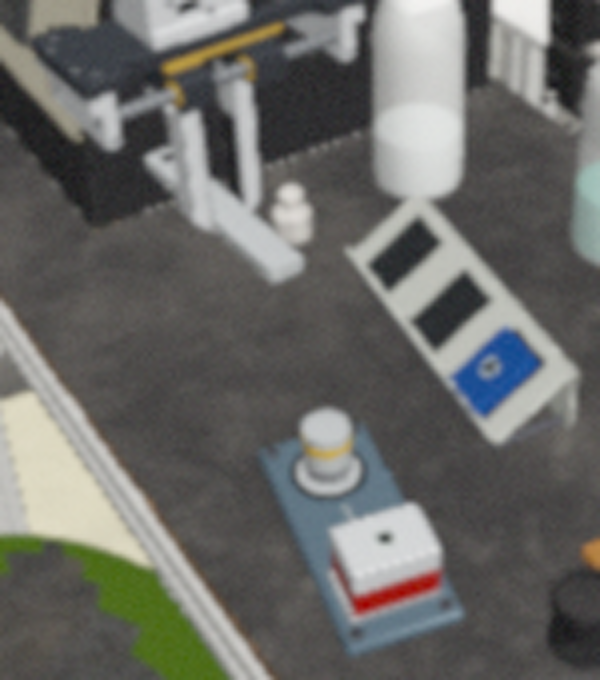

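```bash
python3 -m creep '[[-6,0,-36,0,3,0,255],[-12,3,-72,0,6,0,255],[-18,6,-108,0,9,0,255],[-25,10,-144,0,12,0,255],[-31,10,-179,0,14.6,0,255]]'
python3 - <<'E'
from h import *
snap('scene')
rel(MID+[0,-.001,.05],down(YB))
s=snap('scene'); cv2.imwrite('pics/s14z.png',cv2.resize(s['color'][160:300,170:310],None,fx=4.2,fy=4.2,interpolation=2))
t=snap('top'); cv2.imwrite('pics/t14z.png',cv2.resize(t['color'][190:270,250:350],None,fx=6,fy=6,interpolation=2))
print("sil hole top",zpl(t,[687/5+190,368/5+170],.048))
E
```

```text
time: 19.88
tool_pos: [0.4729, -0.386, 0.0967]
ee_rot: [-1.569, 0.005, -0.127]
wrist_force: [0.1, -0.1, -2.8]
width: 0.0214
t 19.93 tcp [ 0.4722 -0.3911  0.0968] w 0.0216 F [ 0.0497 -4.4112 -2.1825]
shift [ 3.6 34.7  4.4] turn [ 0.2 -0.3 -0.3]
sil hole top [[ 0.4698 -0.4329  0.048 ]]
```

View pics/s14z.png

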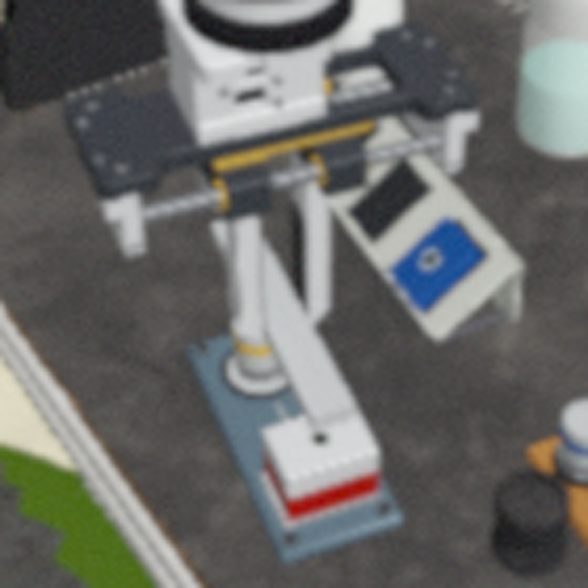

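View pics/t14z.png

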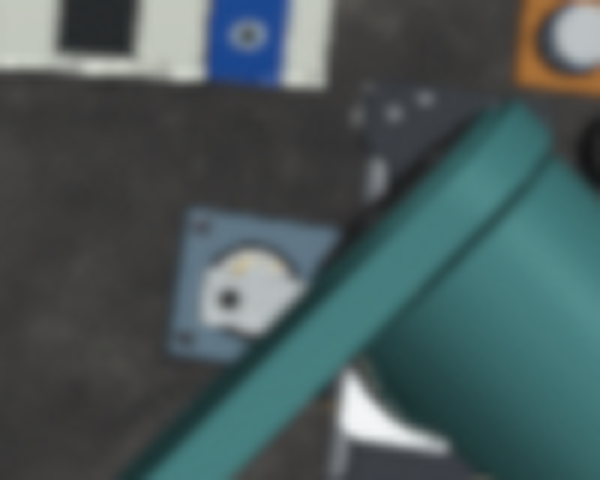

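```bash
python3 -m creep '[[1,10,1,0,0,0,255],[2,25,2,0,0,0,255],[2,36,2,0,0,0,255],[2,36,2,0,0,0,255]]'; python3 -c "
from h import *
rel(MID+[0,-.001,.037],down(YB))
s=snap('scene'); cv2.imwrite('pics/s15z.png',cv2.resize(s['color'][180:300,190:290],None,fx=6,fy=5,interpolation=2))"
```

```text
time: 20.52
tool_pos: [0.4759, -0.383, 0.0625]
ee_rot: [-1.57, 0.004, -0.124]
wrist_force: [-0.0, 0.1, -2.7]
width: 0.0215
t 20.52 tcp [ 0.4759 -0.383   0.0625] w 0.0215 F [-0.0046  0.1007 -2.7465]
shift [ 0.9 13.5 -4.3] turn [-0.   0.1 -0.2]
```

View pics/s15z.png

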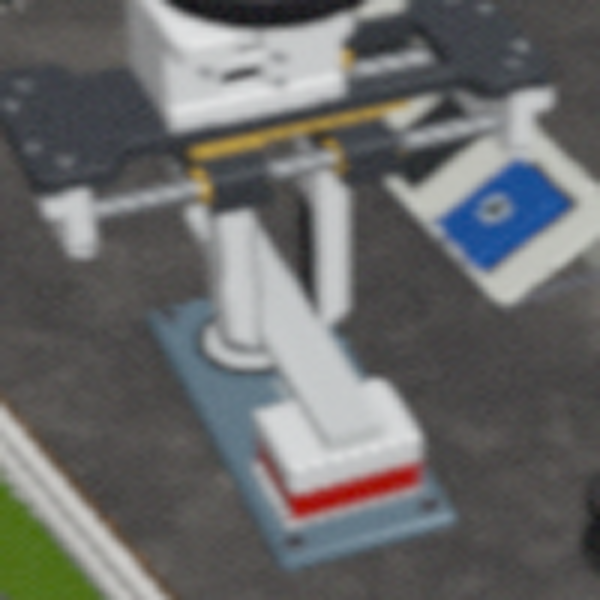

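```bash
python3 -m creep '[[0.5,3,-3.5,0,0,-0.2,255],[0.5,7,-3.5,0,0,-0.2,255],[0.5,10,-3.5,0,0,-0.2,255],[0.5,10.5,-3.5,0,0,-0.2,255],[0.5,10.5,-3.5,0,0,-0.2,255]]'; python3 -c "
from h import *
rel(MID+[0,-.001,.037],down(YB))"
```

```text
time: 21.2
tool_pos: [0.4767, -0.388, 0.0541]
ee_rot: [-1.573, -0.003, -0.125]
wrist_force: [-0.5, -0.6, -2.0]
width: 0.0216
t 21.2 tcp [ 0.4767 -0.388   0.0541] w 0.0216 F [-0.5456 -0.5735 -1.9693]
shift [-0.6  5.1  0.6] turn [0.1 0.  0.2]
```

```bash
python3 -m creep '[[0,1.5,0,0,0,0.1,255],[0,3,0,0,0,0.1,255],[0,3.5,0,0,0,0.1,255],[0,3.5,0,0,0,0.1,255]]'; python3 -c "
from h import *
rel(MID+[0,-.001,.037],down(YB))"
```

```text
time: 21.7
tool_pos: [0.4767, -0.388, 0.0506]
ee_rot: [-1.573, -0.001, -0.125]
wrist_force: [-0.8, 0.3, -3.2]
width: 0.0215
t 21.7 tcp [ 0.4767 -0.388   0.0506] w 0.0215 F [-0.7622  0.2751 -3.2131]
shift [-0.5  1.6  0.6] turn [0.1 0.  0.1]
```

```bash
python3 -m creep '[[0,0.8,0,0,0,0,255],[0,1.5,0,0,0,0,255],[0,1.5,0,0,0,0,255]]'; python3 -c "
from h import *
rel(MID+[0,-.001,.037],down(YB))"
```

```text
time: 22.08
tool_pos: [0.4768, -0.3881, 0.0499]
ee_rot: [-1.573, -0.002, -0.125]
wrist_force: [-0.8, 0.8, 1.5]
width: 0.0216
t 22.07 tcp [ 0.4768 -0.3881  0.0499] w 0.0216 F [-0.812   0.8461  1.5362]
shift [-0.7  0.9  0.7] turn [0.1 0.  0.1]
```

```bash
python3 -m creep '[[0,0.6,0,0,0,0,255],[0,0.6,0,0,0,0,255]]'; python3 -c "
from h import *
rel(MID+[0,-.001,.037],down(YB))
s=snap('scene'); cv2.imwrite('pics/s16z.png',cv2.resize(s['color'][180:300,190:290],None,fx=6,fy=5,interpolation=2))"
```

```text
time: 22.32
tool_pos: [0.4768, -0.3881, 0.0499]
ee_rot: [-1.573, -0.002, -0.125]
wrist_force: [-3.2, 2.0, 4.6]
width: 0.0216
t 22.32 tcp [ 0.4768 -0.3881  0.0499] w 0.0216 F [-3.1696  1.9806  4.6135]
shift [-0.7  0.9  0.7] turn [0.1 0.  0.1]
```

View pics/s16z.png

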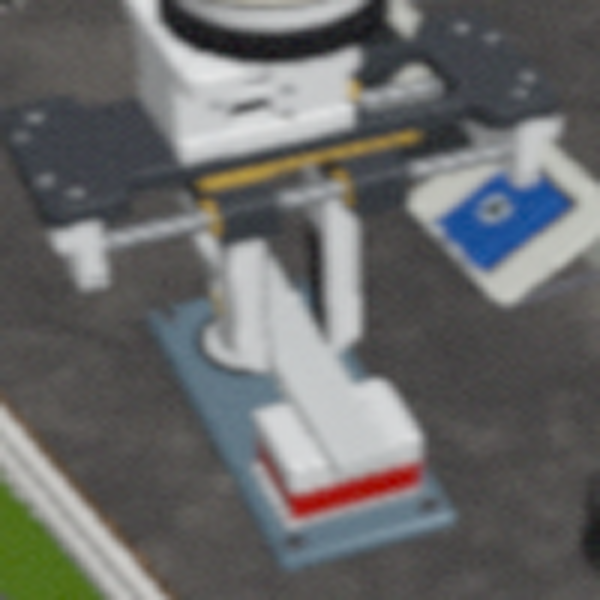

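```bash
python3 -m creep '[[0,-0.8,0,0,0,0,255],[0,-0.8,0,0,0,0,120],[0,-0.8,0,0,0,0,120],[0,-0.8,0,0,0,0,120]]'; python3 -m creep '[[0,-10,0,0,0,0,120],[0,-50,0,0,0,0,120],[0,-100,0,0,0,0,120],[0,-100,0,0,0,0,120]]'; python3 -c "
from h import *
rel(np.array([.35,-.25,.25]),down(YB))"
```

```text
time: 22.88
tool_pos: [0.4767, -0.388, 0.049]
ee_rot: [-1.573, -0.001, -0.125]
wrist_force: [0.2, -0.9, 0.3]
width: 0.0477
time: 23.38
tool_pos: [0.4791, -0.3901, 0.1564]
ee_rot: [-1.58, -0.011, -0.125]
wrist_force: [-0.1, -0.6, -0.1]
width: 0.0497
t 23.38 tcp [ 0.4791 -0.3901  0.1564] w 0.0497 F [-0.1261 -0.5577 -0.1039]
shift [-144.5  -96.4  122. ] turn [0.5 0.  0.6]
```

Retract clear of the cameras' view.

```bash
python3 -m creep '[[-30,-30,25,0,0,0,120],[-70,-60,60,0,0,0,120],[-110,-90,90,0,0,0,120],[-145,-96,122,0,0,0,120],[-145,-96,122,0,0,0,120]]'
python3 - <<'E'
from h import *
s=snap('scene'); cv2.imwrite('pics/s17z.png',cv2.resize(s['color'][180:300,190:340],None,fx=5,fy=5,interpolation=2))
t=snap('top'); cv2.imwrite('pics/t17z.png',cv2.resize(t['color'][170:270,220:350],None,fx=6,fy=6,interpolation=2))
for n in("straightedge_mid","spacer16_mid","spacer20_mid","spacer12_mid","base_middle"):
  for c in("top","scene"):
    print(n,c,[(round(d["p"],2),np.array(d["point"])) for d in robot.landmark_of(n,c)[:2]])
print(robot.get_obs()["time"],robot.get_obs()["tool_pos"])
E
```

```text
time: 24.0
tool_pos: [0.3469, -0.247, 0.2461]
ee_rot: [-1.574, -0.004, -0.124]
wrist_force: [1.2, 0.2, 0.0]
width: 0.0497
straightedge_mid top [(0.6, array([ 0.477 , -0.3865,  0.0566])), (0.48, array([ 0.6191, -0.2667,  0.001 ]))]
straightedge_mid scene [(0.67, array([ 0.4781, -0.3895,  0.054 ]))]
spacer16_mid top [(0.72, array([ 0.4697, -0.4357,  0.0405]))]
spacer16_mid scene [(0.76, array([ 0.4694, -0.4345,  0.0397]))]
spacer20_mid top []
spacer20_mid scene [(0.52, array([ 0.4725, -0.4309,  0.0405]))]
spacer12_mid top [(0.54, array([ 0.6027, -0.3373,  0.0326])), (0.37, array([ 0.5508, -0.5132, -0.0002]))]
spacer12_mid scene [(0.73, array([ 0.599 , -0.3347,  0.0335])), (0.54, array([ 0.5504, -0.5062,  0.0013]))]
base_middle top [(0.97, array([ 0.4803, -0.3839,  0.0139]))]
base_middle scene [(0.84, array([ 0.4759, -0.3892,  0.0119]))]
24.6 [ 0.348  -0.2486  0.2446]
```

View pics/s17z.png

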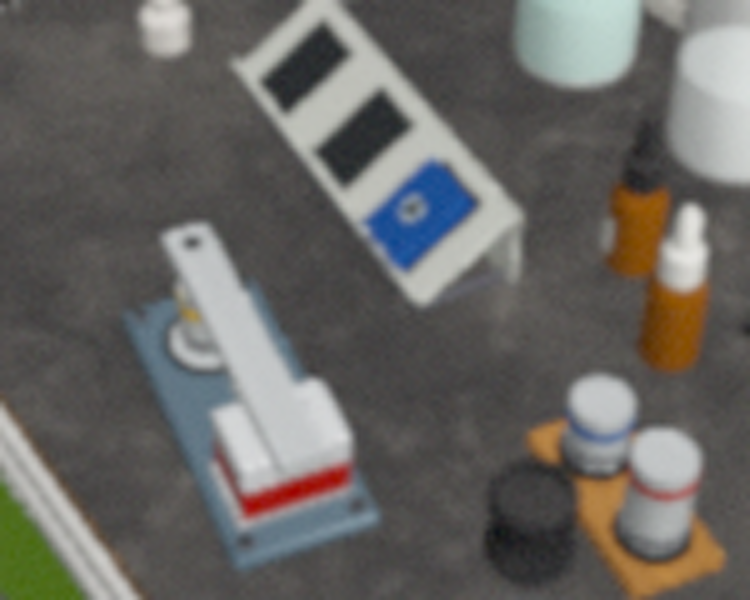

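View pics/t17z.png

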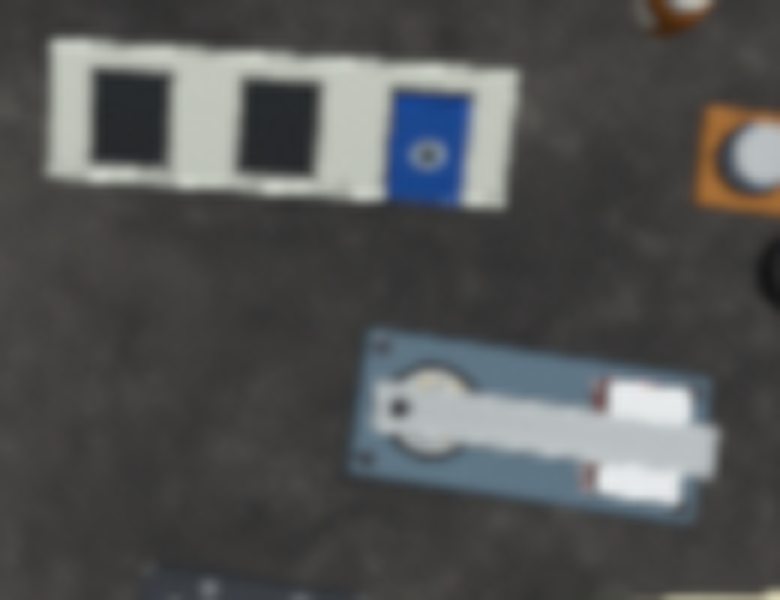

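Run:
```python
from h import *
t=snap('top')
W=zpl(t,np.array([[375,405],[718,452]])/6+[220,170],.058); print(W,W.mean(0)-MID)
B=zpl(t,np.array([[367,328],[712,378],[692,523],[349,475]])/6+[220,170],.01); print(B.mean(0), np.linalg.norm(W[0]-W[1]))
o=robot.get_obs(); print(o["time"],o["wrist_force"],np.abs(o["qvel"]).max())
```

```text
[[ 0.484  -0.3131  0.058 ]
 [ 0.4661 -0.4633  0.058 ]] [-0.0012 -0.0019  0.046 ]
[ 0.4752 -0.3868  0.01  ] 0.1512990791910766
24.65 [-0.3483 -0.5042  0.2973] 0.006983169228988782
```

Straightedge centre is about 2 mm from the base middle, aligned within 1° and level; the stack is sound and the blue spacer hasn't moved. I'm handing in.

```bash
python3 -c "
from bench import robot
print(robot.close_job(), robot.get_obs()['time'])"
```

```text
the job is handed in; nothing more can be done
the job is handed in; nothing more can be done
```

The yellow-ringed 36 mm master was on the seat, so I stacked the red 20 mm and silver 16 mm spacers on the anvil. The blue 12 mm spacer stayed in the rack. I then laid the straightedge across the master and the stack and handed the job in at about 25 s, with no verdict reported.

- **Stack:** The silver spacer's hole mark was about 2 mm from the anvil centre, and the red one's within about 2 mm before it was covered. I did not measure tilt or height directly. The evidence for level is that the part thicknesses add up to 36 mm and the stack looks flat in the pictures.
- **Straightedge:** Its centre is about 2 mm from the base middle and its length is within about 1° of the base's. Its detected height was 54 and 57 mm in the two views, against the 53 mm it should be. That is within the roughly 4 mm the networks are good to, but the second is close to that limit.
- **Rest of the bench:** The blue spacer is within about 3 mm of its first reading. Nothing else in the cropped views I checked appears to have moved. The gripper was open and well clear.
- **Readings that disagreed:** The two cameras differed by a few mm on some points. One late reading put the red spacer's height at 40 mm when it should be 22 mm. That spacer was half hidden, so I took it as a wrong detection.

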